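# Hold a glued bag ring in the lever press

## Robot

A 7-joint arm with a two-finger parallel gripper is mounted at the origin on a cart in front of the work surface, level with it; the furniture and walls round the work are solid. World frame = base frame: x ahead of the robot, y to its left, z up, the work surface at z = 0. Lengths are in m, angles in rad, forces in N, time in s.
With the tool pointing down it reaches from about 0.425 to 0.925 m from the base axis. Payload 6.8 kg.
Tool frame: the origin (TCP) lies on the mounting face of the last link; the fingertips stand 173 mm ahead of it and the grasp point (between the pads) lies 155 mm ahead of it; z points along the fingers, y is the line along which they close (so a half turn about z gives the same grasp; the last joint's range is limited). The gripper opens to 85 mm and grips with 20 to 120 N. Pads are 22 mm wide; open, the fingers measure 114 mm over their backs; the gripper's body (76 mm by 85 mm) begins 54 mm behind the grasp point. The pads swing forward as they close: fully open they stand 13 mm farther back than shut.
Start: joints at [1.227, 0.477, 0.022, 1.555, -0.011, 1.109, -0.083], TCP at [0.158, -0.656, 0.405] pointing down, gripper open.
Joint ranges: [-2.96, 2.96], [-0.34, 2.1], [-1.41, 1.46], [0.24, 2.44], [-1.37, 4.51], [0.17, 1.92], [-2.96, 2.96]. Speed limits (rad/s): [2.39, 2.39, 3.14, 3.14, 3.14, 3.14, 3.14].

## Interface

Orientations are given as a rotation vector (axis times angle).
In Python, from bench import r gives the robot as it stands.
- The arm moves only by the tool arm_command, never from a script. Its argument "plan" is a list of rows, each an object of numbers: "claw": the closure, from 0 (fully open) to 1 (shut); "tx", "ty", "tz": the shift along the tool's x, y, z in m; "ax", "ay", "az": the turn, a rotation vector about the tool's x, y, z in degrees. A call has exactly 10 rows; each row shifts and turns the commanded pose from where the row before left it, along the tool's axes as they then stand; what a row does not reach is not made up. A row lasts 1/12 s, in which the tool goes at most 41.7 mm and 7.16 degrees, less where a joint would pass 70% of its speed; a pose out of reach is approached as far as the arm can. A call is refused whole if a number of a shift passes 0.0417 or a number of a turn 7.16, either way. A call with a gripper value outside its range is refused whole. The fingers move at their own pace and stop on an object; "squeeze" is the grip in N (left out, the last holds). Time passes only in rows, so rows that do not move let the fingers close, or fill a call up. It gives the time, the measured TCP pose, the force, the opening and the grip force at its end, in the units of the state.
- r.get_obs(): the state, without advancing time (a new reading comes with each control period).
- r.grab_frame(name): name is "scene" or "top" or "wrist"; returns the picture (400x640x3 uint8, red, green, blue); there is no depth.
- r.camera_model(name): a dict with "fx", "fy", "cx", "cy" (pixels), "position" and "orientation" of the camera in the world; the wrist camera has in their place "tool_from_camera" (4x4, takes a point from camera to tool coordinates, whose origin is the TCP and whose axes are the flange's). Camera axes: x right, y up, looking along -z (the intrinsics and any distortion apply to the point x, -y, -z); pixel columns grow to the right and rows downward; lengths in m; the calibration is good to about 2 mm. A picture is of the moment at which its call begins: read the wrist's pose just before it. camera_model takes no time and is no camera call.
- r.hand_in(): hands the job in; it is judged then, once.
Trained networks look in the newest picture that a camera, given by its name, has taken for a name from the list of things; names that differ only in an ending like _2 or _b are one class to them, and where a whole thing is asked for, a point or a joint stands for the part that bears it (a point fixed in the world has none). Each returns a list of dicts, best first, with "confidence" (0 to 1); they miss things now and then, are a little off and sometimes report something else, mostly with a low value. They report only what shows in the picture. A call takes as long as a camera call.
- r.boxes_of(target, camera): "location" ([x, y, z] in m, in the coordinates of the camera as it stood for that picture, good to about 4 mm: the middle of the surface that is visible of it).
- r.tip_of(target, camera): "location" ([x, y, z] in m, in the coordinates of the camera as it stood for that picture, good to about 4 mm: a listed point, or the origin of a listed thing).
The state is a dict: "clock": time; "joints": joint angles; "qvel": joint speeds; "tau": joint torques, N m; "tcp_pos": TCP position; "orientation": TCP orientation; "contact_force": force on the tool from outside, world axes, zero at the start; "moment": the same for the moment, N m; "grip_width": finger opening in m; "gripper_force": force on a finger pad.
Only numpy, scipy, OpenCV 4.12 (cv2) and the standard library are available. Lean on these libraries where they do the work, as an engineer would, in place of code of your own. Each camera call takes 0.05 s, during which the arm holds its last target. There are 200 camera calls.

## Task

The thick wooden bag ring on the thread rack has just been glued up from two halves. Lift it off its peg, lay it flat over the round boss of the lever press, then take the press's wooden handle, swing the sprung lever over until its side rails lie level so that the pad bears flat on the ring, and hold it there for at least three seconds; the lever springs open if let go, so finish while still holding it level. Leave the thin ring and the other things where they are and do not slam the pad down on the ring.

Things in the scene. Friction and masses are not known exactly. Their poses are not given: they have to be found in the camera images.
- bag_ring: the glued bag ring: flat wooden ring of two glued halves, dark below and pale above, outer diameter 60 mm, hole 40 mm, 16 mm thick, about 40 g. Origin: centre of its underside; z is its axis, up. At the start it lies flat round one of the rack's three pegs, its underside 30 mm above the worktop. Grip it across the outside.
- thin_ring: single pale wooden ring round another peg of the rack, outer diameter 46 mm, hole 30 mm, 7 mm thick; not wanted, to be left alone. Origin: centre of its underside.
- thread_rack: low wooden rack, fixed: board 236 x 76 x 18 mm, long along its x; origin: centre of its underside. Upright dowel pegs 14 mm thick at x = -76, 0, +76 mm, each on a round seat 48 mm wide, 30 mm above the worktop; peg tips 78 mm above the worktop. One peg has the bag ring, one the thin ring, one a fixed thread spool (top at 80 mm); which is where varies.
- nest (a point): centre of the press's seat, 25 mm above the worktop, where the ring's underside comes to lie. Boss: 37 mm across for 4 mm up, tapering to 29 mm at its top, 10 mm above the seat; 1.5 mm to spare all round. Axes: x along the press's board toward the pivot, y along the pivot, z up. Pivot: 115 mm along x, 41 mm above. Press fixed; board from x = -108 to +167 mm, 122 wide.
- press_lever (a joint): lever angle, rad: 0 = sprung open, 10 degrees past upright, leaning away from the nest; grows as the handle swings over the nest and down; 1.745 = rails level; stop 1.86. Two rails, 86 mm between them. A spring opens it: about 3 N at the handle near level. The pad meets the seated ring at about 1.66; its spring (1.2 N/mm of pad travel) then adds: about 11 N at the handle when level.
- press_handle: handle: wooden dowel 22 mm thick, 86 mm long, between the rail ends, 200 mm from the pivot, free all round. Origin: its middle; y its long axis, parallel to the pivot. Open: 263 mm above the worktop, 35 mm beyond the pivot; level: 66 mm above the worktop, at nest x = -85 mm. It revolves freely, so fingers pointing down can keep hold of it all along the arc.
- press_foot: the press's round pad on the cross beam: rubber-faced, 58 mm diameter, on a spring plunger that gives up to 20 mm. Origin: on the line of the rails, 115 mm from the pivot; the pad's face is 35 mm below it (lever level, plunger out) or as much nearer as the plunger is pressed in.
- fabric_glue: squeezed tube of glue, 36 x 136 x 26 mm, lying on the worktop; leave it alone
- spool_cream: wooden spool of cream thread standing on the worktop, 36 mm wide, 50 mm tall; leave it alone
- rotary_cutter: rotary cutter with a yellow handle, 45 x 158 x 16 mm, lying on the worktop; leave it alone

How it is judged:
By the outcome, as a careful person would: the job done as asked, in the order asked, and still so for the second after the job is handed in, while the arm keeps its last pose, push and grip.
It also fails if it takes over 72 s, if anything falls off the work surface, if the arm or the gripper's body presses on something with over 40 N, if the wrist force passes 120 N, or if a joint passes its speed limit or range.

## Working session

There is one attempt and no reset: what is moved stays moved. The work goes in short steps, Python scripts to look and compute and a tool call to move; the robot and the scene stay as the last step left them, time stands still between calls to the robot, and variables do not carry over. Pictures are saved under pics/ and viewed, at most 11 in all, crops included, and the job is handed in when it is done.

Besides the shell and the picture viewer there is one more tool, called after "Request:" by a JSON object that holds its "fn" and its "kwargs", one argument or row to a line. arm_command: Moves the arm, as the interface text tells. Its arguments: {"type":"object","properties":{"plan":{"type":"array","items":{"type":"object","properties":{"claw":{"type":"number"},"tx":{"type":"number"},"ty":{"type":"number"},"tz":{"type":"number"},"ax":{"type":"number"},"ay":{"type":"number"},"az":{"type":"number"}}}},"squeeze":{"type":"number"}},"required":["plan"]}

```bash
mkdir -p pics; ls; cat > h.py <<'E'
import numpy as np, cv2
from scipy.spatial.transform import Rotation as R
from bench import r
def cam(name,o=None):
    m=r.camera_model(name)
    if name=='wrist':
        o=o or r.get_obs()
        T=np.eye(4);T[:3,:3]=R.from_rotvec(o['orientation']).as_matrix();T[:3,3]=o['tcp_pos']
        return m,T@np.array(m['tool_from_camera'])
    T=np.eye(4);q=np.array(m['orientation'])
    T[:3,:3]=R.from_rotvec(q).as_matrix() if q.shape==(3,) else q
    T[:3,3]=m['position'];return m,T
def w(T,p): return (T[:3,:3]@np.array(p)+T[:3,3]).round(4)
def px(m,T,p):
    c=T[:3,:3].T@(np.array(p)-T[:3,3]); return (m['fx']*c[0]/-c[2]+m['cx'],m['fy']*-c[1]/-c[2]+m['cy'])
def ray(m,T,u,v,z):
    d=T[:3,:3]@np.array([(u-m['cx'])/m['fx'],-(v-m['cy'])/m['fy'],-1]);return T[:3,3]+d*(z-T[2,3])/d[2]
def snap(name,f):
    o=r.get_obs();im=r.grab_frame(name);cv2.imwrite('pics/'+f,im[:,:,::-1]);return im,*cam(name,o)
E
python3 - <<'E'
from h import *
print(r.get_obs())
for n in('scene','top'):
    print(n,{k:v for k,v in r.camera_model(n).items()})
    im,m,T=snap(n,n+'0.png')
    for t in('bag_ring','thin_ring','thread_rack','nest','press_handle','press_foot','press_lever','fabric_glue','spool_cream','rotary_cutter'):
        print(t,[(w(T,d['location']).tolist(),round(d['confidence'],2)) for d in r.tip_of(t,n)[:2]])
print(r.camera_model('wrist'))
E
```

```text
pics
{'clock': 0.0, 'joints': array([ 1.22690222,  0.47780066,  0.02235336,  1.55645343, -0.01148634,
        1.10927978, -0.08309671]), 'qvel': array([ 0.00063395, -0.00042472,  0.00045605,  0.00089084,  0.00126062,
       -0.0003437 ,  0.0011867 ]), 'tau': array([ 5.30105881e-04, -5.96443534e+01,  1.60788048e+00, -2.81197912e+01,
        1.23657405e-02,  9.39902879e-03, -1.33995735e-05]), 'tcp_pos': array([ 0.15762591, -0.65605635,  0.40372448]), 'orientation': array([-3.11801733e+00, -3.69347592e-01,  5.72388587e-04]), 'contact_force': array([0.22705192, 0.09781108, 0.15451734]), 'moment': array([-0.0075915 ,  0.00526449,  0.02062057]), 'gripper_force': 0.0, 'grip_width': 0.0855666932812381}
scene {'fx': 479.4792917795232, 'fy': 479.4792917795232, 'cx': 318.3363092350309, 'cy': 200.22118257743904, 'position': array([ 0.08604934, -0.80126406,  1.01837296]), 'orientation': array([ 0.78443235, -0.21030251, -0.45343676])}
bag_ring [([0.5912, -0.3151, 0.0326], 0.6)]
thin_ring [([0.4909, -0.194, 0.0288], 0.44)]
thread_rack [([0.5425, -0.2537, -0.0026], 0.87)]
nest [([0.5404, 0.1592, 0.0245], 0.7), ([0.3344, 0.2326, 0.0038], 0.52)]
press_handle [([0.6, 0.2928, 0.2625], 0.7)]
press_foot [([0.5895, 0.2806, 0.1768], 0.87)]Traceback (most recent call last):
  File "<stdin>", line 7, in <module>
ValueError: it knows: bag_ring, fabric_glue, nest, press_foot, press_handle, rotary_cutter, spool_cream, thin_ring, thread_rack
```

```bash
python3 - <<'E'
from h import *
for n in('scene','top'):
    im,m,T=snap(n,n+'0.png')
    if n=='top': print(m)
    for t in('bag_ring','thin_ring','thread_rack','nest','press_handle','press_foot','fabric_glue','spool_cream','rotary_cutter'):
        if n=='top' or t[0] in 'fsr':print(t,[(w(T,d['location']).tolist(),round(d['confidence'],2)) for d in r.tip_of(t,n)[:2]])
print(r.camera_model('wrist'))
cv2.imwrite('pics/both.png',np.vstack([cv2.imread('pics/scene0.png'),cv2.imread('pics/top0.png')])[:, :][::1])
b=cv2.imread('pics/both.png');cv2.imwrite('pics/both.png',cv2.resize(b,(480,600),interpolation=cv2.INTER_AREA))
E
```

```text
fabric_glue [([0.3653, -0.2243, 0.0007], 0.98)]
spool_cream [([0.6767, -0.0554, 0.0053], 0.49)]
rotary_cutter [([0.3344, 0.2349, 0.0021], 0.79)]
{'fx': 433.8937212434667, 'fy': 433.8937212434667, 'cx': 320.86206557900357, 'cy': 197.40269067106223, 'position': array([0.33731522, 0.00310441, 1.27063779]), 'orientation': array([ 0.13234871, -0.12970003, -1.59064246])}
bag_ring [([0.592, -0.3131, 0.028], 0.46)]
thin_ring [([0.4911, -0.1981, 0.0313], 0.52)]
thread_rack [([0.5432, -0.2632, 0.0008], 0.91)]
nest [([0.5301, 0.1559, 0.0229], 0.87)]
press_handle [([0.5944, 0.2914, 0.2597], 0.82)]
press_foot [([0.5927, 0.2793, 0.1783], 0.65), ([0.4901, -0.1977, 0.0283], 0.47)]
fabric_glue [([0.5324, 0.1578, 0.0277], 0.7)]
spool_cream [([0.6824, -0.054, -0.0029], 0.61)]
rotary_cutter [([0.3289, 0.2381, 0.0008], 0.81)]
{'fx': 325.01234875952537, 'fy': 325.01234875952537, 'cx': 318.8181392380265, 'cy': 200.71550505279896, 'tool_from_camera': array([[ 5.44844676e-04,  9.55017519e-01,  2.96548885e-01,
         7.60413742e-02],
       [ 9.99999663e-01, -7.02215880e-04,  4.24159325e-04,
        -7.74193868e-04],
       [ 6.13320922e-04,  2.96548554e-01, -9.55017580e-01,
         3.04041919e-02],
       [ 0.00000000e+00,  0.00000000e+00,  0.00000000e+00,
         1.00000000e+00]])}
```

View pics/scene0.png

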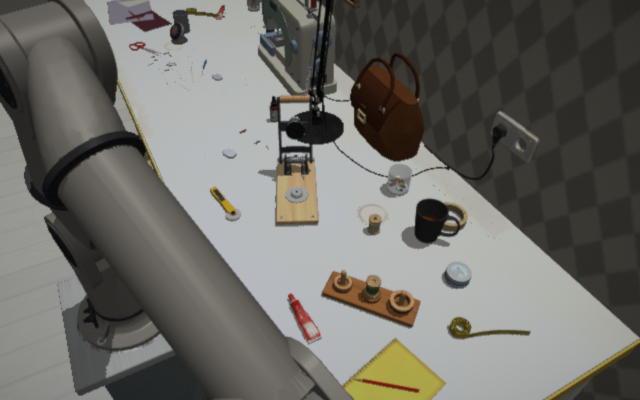

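View pics/top0.png

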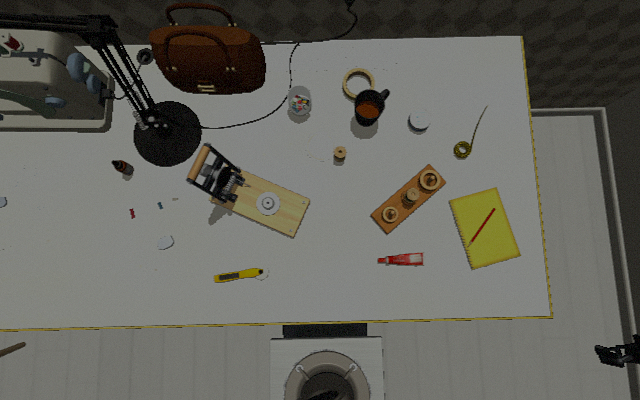

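The scene view shows the rack with the thin ring at (342,284), the spool at (372,288) and the bag ring at (402,300). The press is at (297,190) with its handle at (295,98). The top view agrees: bag ring (429,180), nest (268,203), handle (201,158). First I turn the gripper across the rack, then I move over the ring.

Request:
{"fn": "arm_command", "kwargs": {
  "plan": [
    {"az":6.2,"tz":0.005},
    {"az":6.2,"tz":0.005},
    {"az":6.2,"tz":0.005},
    {"az":6.2,"tz":0.005},
    {"az":6.2,"tz":0.005},
    {"az":6.2,"tz":0.005},
    {"az":6.2,"tz":0.005},
    {"az":6.2,"tz":0.005},
    {"az":6.2,"tz":0.005},
    {"az":6.2,"tz":0.005}
  ]
}}

```text
invalid input at $.plan[0]: expected keys claw, tx, ty, tz, ax, ay, az
```

Request:
{"fn": "arm_command", "kwargs": {
  "plan": [
    {"ty":-0.0276},
    {"ty":-0.0276},
    {"ty":-0.0276},
    {"ty":-0.0276},
    {"ty":-0.0276},
    {"ty":-0.0276},
    {"ty":-0.0276},
    {"ty":-0.0276},
    {"ty":-0.0276},
    {"ty":-0.0276}
  ]
}}

```text
invalid input at $.plan[0]: expected keys claw, tx, ty, tz, ax, ay, az
```

Request:
{"fn": "arm_command", "kwargs": {
  "plan": [
    {"ty":-0.0345},
    {"ty":-0.0345},
    {"ty":-0.0345},
    {"ty":-0.0345},
    {"ty":-0.0345},
    {"ty":-0.0345},
    {"ty":-0.0345},
    {"ty":-0.0345},
    {"tx":0.0265},
    {}
  ]
}}

```text
invalid input at $.plan[0]: expected keys claw, tx, ty, tz, ax, ay, az
```

Request:
{"fn": "arm_command", "kwargs": {
  "plan": [
    {"claw":0,"tx":0,"ty":0,"tz":0.005,"ax":0,"ay":0,"az":6.2},
    {"claw":0,"tx":0,"ty":0,"tz":0.005,"ax":0,"ay":0,"az":6.2},
    {"claw":0,"tx":0,"ty":0,"tz":0.005,"ax":0,"ay":0,"az":6.2},
    {"claw":0,"tx":0,"ty":0,"tz":0.005,"ax":0,"ay":0,"az":6.2},
    {"claw":0,"tx":0,"ty":0,"tz":0.005,"ax":0,"ay":0,"az":6.2},
    {"claw":0,"tx":0,"ty":0,"tz":0.005,"ax":0,"ay":0,"az":6.2},
    {"claw":0,"tx":0,"ty":0,"tz":0.005,"ax":0,"ay":0,"az":6.2},
    {"claw":0,"tx":0,"ty":0,"tz":0.005,"ax":0,"ay":0,"az":6.2},
    {"claw":0,"tx":0,"ty":0,"tz":0.005,"ax":0,"ay":0,"az":6.2},
    {"claw":0,"tx":0,"ty":0,"tz":0.005,"ax":0,"ay":0,"az":6.2}
  ]
}}

```text
clock: 1.88
tcp_pos: [0.1578, -0.6563, 0.3545]
orientation: [2.861, -1.298, 0.0]
contact_force: [-0.8, 0.7, -0.2]
grip_width: 0.0852
gripper_force: 0.0
```

Request:
{"fn": "arm_command", "kwargs": {
  "plan": [
    {"claw":0,"tx":0.0026,"ty":-0.0276,"tz":0,"ax":0,"ay":0,"az":0},
    {"claw":0,"tx":0.0026,"ty":-0.0276,"tz":0,"ax":0,"ay":0,"az":0},
    {"claw":0,"tx":0.0026,"ty":-0.0276,"tz":0,"ax":0,"ay":0,"az":0},
    {"claw":0,"tx":0.0026,"ty":-0.0276,"tz":0,"ax":0,"ay":0,"az":0},
    {"claw":0,"tx":0.0026,"ty":-0.0276,"tz":0,"ax":0,"ay":0,"az":0},
    {"claw":0,"tx":0.0026,"ty":-0.0276,"tz":0,"ax":0,"ay":0,"az":0},
    {"claw":0,"tx":0.0026,"ty":-0.0276,"tz":0,"ax":0,"ay":0,"az":0},
    {"claw":0,"tx":0.0026,"ty":-0.0276,"tz":0,"ax":0,"ay":0,"az":0},
    {"claw":0,"tx":0.0026,"ty":-0.0276,"tz":0,"ax":0,"ay":0,"az":0},
    {"claw":0,"tx":0.0026,"ty":-0.0276,"tz":0,"ax":0,"ay":0,"az":0}
  ]
}}

```text
clock: 2.72
tcp_pos: [0.3827, -0.492, 0.3549]
orientation: [2.864, -1.29, 0.001]
contact_force: [0.2, -0.1, -0.1]
grip_width: 0.0852
gripper_force: 0.0
```

Request:
{"fn": "arm_command", "kwargs": {
  "plan": [
    {"claw":0,"tx":0,"ty":-0.0345,"tz":0,"ax":0,"ay":0,"az":0},
    {"claw":0,"tx":0,"ty":-0.0345,"tz":0,"ax":0,"ay":0,"az":0},
    {"claw":0,"tx":0,"ty":-0.0345,"tz":0,"ax":0,"ay":0,"az":0},
    {"claw":0,"tx":0,"ty":-0.0345,"tz":0,"ax":0,"ay":0,"az":0},
    {"claw":0,"tx":0,"ty":-0.0345,"tz":0,"ax":0,"ay":0,"az":0},
    {"claw":0,"tx":0,"ty":-0.0345,"tz":0,"ax":0,"ay":0,"az":0},
    {"claw":0,"tx":0,"ty":-0.0345,"tz":0,"ax":0,"ay":0,"az":0},
    {"claw":0,"tx":0,"ty":-0.0345,"tz":0,"ax":0,"ay":0,"az":0},
    {"claw":0,"tx":0,"ty":0,"tz":0,"ax":0,"ay":0,"az":0},
    {"claw":0,"tx":0,"ty":0,"tz":0,"ax":0,"ay":0,"az":0}
  ]
}}

```text
clock: 3.55
tcp_pos: [0.5903, -0.3071, 0.3544]
orientation: [-2.867, 1.282, -0.0]
contact_force: [-0.6, -0.2, 0.3]
grip_width: 0.0854
gripper_force: 0.0
```

```bash
cat >> h.py <<'E'
def st():
    o=r.get_obs();M=R.from_rotvec(o['orientation']).as_matrix()
    print('t',round(o['clock'],2),'tcp',o['tcp_pos'].round(4),'x',M[:,0].round(3),'y',M[:,1].round(3),'z',M[:,2].round(3),'F',o['contact_force'].round(1),'w',round(o['grip_width'],4),'g',o['gripper_force'].round(1) if hasattr(o['gripper_force'],'round') else o['gripper_force'])
    return o,M
def find(ts,cam='wrist',f=None):
    im,m,T=snap(cam,f or 'tmp.png')
    for t in ts: print(t,[(w(T,d['location']).tolist(),round(d['confidence'],2)) for d in r.tip_of(t,cam)[:2]])
    return im,m,T
E
python3 - <<'E'
from h import *
st(); find(['bag_ring','thread_rack','thin_ring'],f='w1.png')
E
```

```text
t 3.55 tcp [ 0.5903 -0.3071  0.3544] x [ 0.667 -0.745 -0.   ] y [-0.745 -0.667 -0.001] z [ 0.001  0.001 -1.   ] F [-0.6 -0.2  0.3] w 0.0854 g 0.0
bag_ring []
thread_rack [([0.539, -0.2518, -0.0045], 0.86)]
thin_ring []
```

View pics/w1.png

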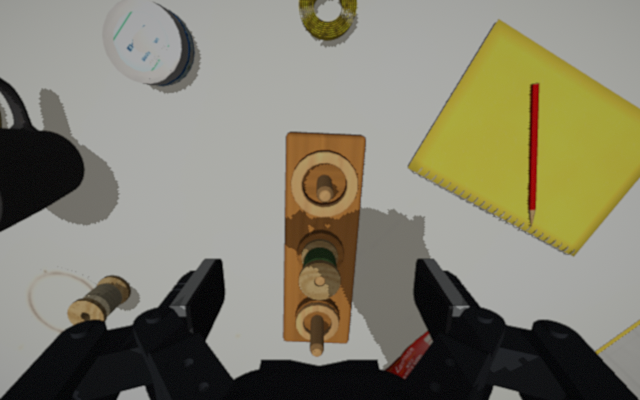

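The wrist view shows the bag ring's top centred near (324,184), with the rack's edges almost upright in the picture and the spool at (320,268). Both fingers stand clear to either side.

```bash
python3 - <<'E'
from h import *
o,M=st(); m,T=cam('wrist',o)
c=ray(m,T,324,184,.046); print('ring',c,'tool d',M.T@(c-o['tcp_pos']))
print('peg tip',ray(m,T,325,193,.078))
for a,b in(((288,134),(284,341)),((365,137),(351,343))):
    d=ray(m,T,*a,.018)-ray(m,T,*b,.018); print('edge in tool',(M.T@d).round(4))
print('edges w', (M.T@(ray(m,T,365,200,.018)-ray(m,T,288,200,.018))))
for p in ((.076,),(-.0,),(-.076)): pass
im=cv2.imread('pics/w1.png'); hsv=cv2.cvtColor(im,cv2.COLOR_BGR2HSV)
print(hsv[160:210:6,300], hsv[184,296],hsv[155,288])
E
```

```text
t 3.75 tcp [ 0.587  -0.3116  0.3548] x [ 0.661 -0.751  0.   ] y [-0.751 -0.661  0.001] z [-0.001 -0.001 -1.   ] F [-0.5  0.1 -0.2] w 0.0856 g 0.0
ring [ 0.5865976  -0.31751998  0.046     ] tool d [0.00404271 0.00390146 0.30879058]
peg tip [ 0.5869607 -0.3183475  0.078    ]
edge in tool [2.323e-01 1.100e-02 1.000e-04]
edge in tool [2.324e-01 6.100e-03 1.000e-04]
edges w [2.51341398e-05 7.59677529e-02 7.72230634e-05]
[[ 14 166  97]
 [ 19 113 174]
 [ 18 115 173]
 [ 18 119 175]
 [ 17 123 170]
 [ 18 120 174]
 [ 18 117 174]
 [ 18 118 173]
 [ 15 163 149]] [ 18 118 173] [ 16 175 146]
```

Request:
{"fn": "arm_command", "kwargs": {
  "plan": [
    {"claw":0,"tx":0.0035,"ty":-0.0014,"tz":0.011,"ax":0,"ay":0,"az":1.5},
    {"claw":0,"tx":0,"ty":0,"tz":0.018,"ax":0,"ay":0,"az":0},
    {"claw":0,"tx":0,"ty":0,"tz":0.018,"ax":0,"ay":0,"az":0},
    {"claw":0,"tx":0,"ty":0,"tz":0.018,"ax":0,"ay":0,"az":0},
    {"claw":0,"tx":0,"ty":0,"tz":0.018,"ax":0,"ay":0,"az":0},
    {"claw":0,"tx":0,"ty":0,"tz":0.018,"ax":0,"ay":0,"az":0},
    {"claw":0,"tx":0,"ty":0,"tz":0.014,"ax":0,"ay":0,"az":0},
    {"claw":0,"tx":0,"ty":0,"tz":0,"ax":0,"ay":0,"az":0},
    {"claw":0,"tx":0,"ty":0,"tz":0,"ax":0,"ay":0,"az":0},
    {"claw":0,"tx":0,"ty":0,"tz":0,"ax":0,"ay":0,"az":0}
  ]
}}

```text
clock: 4.58
tcp_pos: [0.5919, -0.3123, 0.2405]
orientation: [2.847, -1.329, 0.002]
contact_force: [0.1, -0.1, 0.3]
grip_width: 0.0853
gripper_force: 0.0
```

```bash
python3 - <<'E'
from h import *
o,M=st(); im,m,T=snap('wrist','w2.png'); st()
p=o['tcp_pos']
a=[tuple(np.round(px(m,T,[p[0]+.03*np.cos(t),p[1]+.03*np.sin(t),.046])).astype(int)) for t in np.linspace(0,6.28,60)]
for u in a: cv2.circle(im,tuple(map(int,u)),1,(0,0,255),-1)
cv2.imwrite('pics/w2.png',im[:,:,::-1])
E
```

```text
t 4.58 tcp [ 0.5919 -0.3123  0.2405] x [ 0.642 -0.767  0.001] y [-0.767 -0.642 -0.   ] z [ 0.001 -0.001 -1.   ] F [ 0.1 -0.1  0.3] w 0.0853 g 0.0
t 4.63 tcp [ 0.5921 -0.3122  0.2409] x [ 0.642 -0.766  0.002] y [-0.766 -0.642 -0.001] z [ 0.002 -0.001 -1.   ] F [-0.2  0.5  0. ] w 0.0855 g 0.0
```

View pics/w2.png

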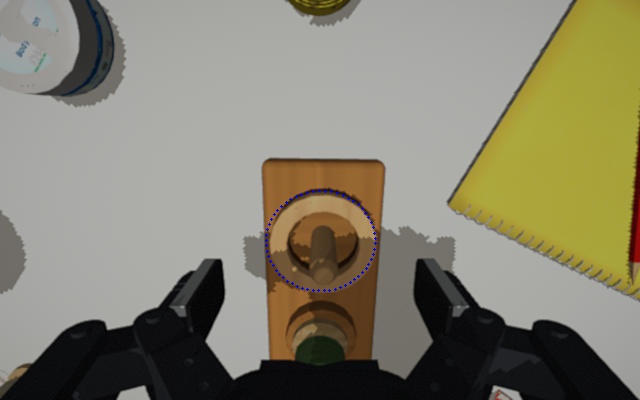

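The drawn circle (centre (321,241)) fits the ring to about 1 mm: the ring's centre is near (323,243). I correct for that, go down and grip.

Request:
{"fn": "arm_command", "kwargs": {
  "plan": [
    {"claw":0,"tx":-0.001,"ty":0.001,"tz":0.008,"ax":0,"ay":0,"az":0},
    {"claw":0,"tx":0,"ty":0,"tz":0.012,"ax":0,"ay":0,"az":0},
    {"claw":0,"tx":0,"ty":0,"tz":0.012,"ax":0,"ay":0,"az":0},
    {"claw":0,"tx":0,"ty":0,"tz":0.0115,"ax":0,"ay":0,"az":0},
    {"claw":0,"tx":0,"ty":0,"tz":0,"ax":0,"ay":0,"az":0},
    {"claw":0.2,"tx":0,"ty":0,"tz":0,"ax":0,"ay":0,"az":0},
    {"claw":0.3,"tx":0,"ty":0,"tz":0,"ax":0,"ay":0,"az":0},
    {"claw":0.4,"tx":0,"ty":0,"tz":0,"ax":0,"ay":0,"az":0},
    {"claw":0.5,"tx":0,"ty":0,"tz":0,"ax":0,"ay":0,"az":0},
    {"claw":0.5,"tx":0,"ty":0,"tz":0,"ax":0,"ay":0,"az":0}
  ],
  "squeeze": 35
}}

```text
clock: 5.47
tcp_pos: [0.5905, -0.3117, 0.1968]
orientation: [-2.847, 1.328, -0.002]
contact_force: [0.1, -0.5, 0.9]
grip_width: 0.0579
gripper_force: 37.6
```

```bash
python3 - <<'E'
from h import *
st()
E
```

```text
t 5.47 tcp [ 0.5905 -0.3117  0.1968] x [ 0.643 -0.766  0.001] y [-0.766 -0.643 -0.001] z [ 0.001 -0.    -1.   ] F [ 0.1 -0.5  0.9] w 0.0579 g 37.61906694620848
```

Request:
{"fn": "arm_command", "kwargs": {
  "plan": [
    {"claw":0.5,"tx":0,"ty":0,"tz":-0.006,"ax":0,"ay":0,"az":0},
    {"claw":0.5,"tx":0,"ty":0,"tz":-0.012,"ax":0,"ay":0,"az":0},
    {"claw":0.5,"tx":0,"ty":0,"tz":-0.014,"ax":0,"ay":0,"az":0},
    {"claw":0.5,"tx":0,"ty":0,"tz":-0.014,"ax":0,"ay":0,"az":0},
    {"claw":0.5,"tx":0,"ty":0,"tz":-0.014,"ax":0,"ay":0,"az":-4},
    {"claw":0.5,"tx":0,"ty":0,"tz":-0.014,"ax":0,"ay":0,"az":-4},
    {"claw":0.5,"tx":0,"ty":0,"tz":-0.014,"ax":0,"ay":0,"az":-5},
    {"claw":0.5,"tx":0,"ty":0,"tz":-0.014,"ax":0,"ay":0,"az":-5},
    {"claw":0.5,"tx":0,"ty":0,"tz":-0.012,"ax":0,"ay":0,"az":-4},
    {"claw":0.5,"tx":0,"ty":0,"tz":-0.006,"ax":0,"ay":0,"az":-3.4}
  ]
}}

```text
clock: 6.3
tcp_pos: [0.5906, -0.312, 0.3201]
orientation: [3.069, -0.664, 0.007]
contact_force: [0.8, 0.2, -0.7]
grip_width: 0.0583
gripper_force: 37.6
```

Request:
{"fn": "arm_command", "kwargs": {
  "plan": [
    {"claw":0.5,"tx":-0.008,"ty":-0.01,"tz":0,"ax":0,"ay":0,"az":0},
    {"claw":0.5,"tx":-0.016,"ty":-0.0205,"tz":0,"ax":0,"ay":0,"az":0},
    {"claw":0.5,"tx":-0.017,"ty":-0.022,"tz":0,"ax":0,"ay":0,"az":0},
    {"claw":0.5,"tx":-0.017,"ty":-0.022,"tz":0,"ax":0,"ay":0,"az":0},
    {"claw":0.5,"tx":-0.017,"ty":-0.022,"tz":0,"ax":0,"ay":0,"az":0},
    {"claw":0.5,"tx":-0.017,"ty":-0.022,"tz":0,"ax":0,"ay":0,"az":0},
    {"claw":0.5,"tx":-0.017,"ty":-0.022,"tz":0,"ax":0,"ay":0,"az":0},
    {"claw":0.5,"tx":-0.017,"ty":-0.022,"tz":0,"ax":0,"ay":0,"az":0},
    {"claw":0.5,"tx":-0.017,"ty":-0.022,"tz":0,"ax":0,"ay":0,"az":0},
    {"claw":0.5,"tx":-0.017,"ty":-0.022,"tz":0,"ax":0,"ay":0,"az":0}
  ]
}}

```text
clock: 7.13
tcp_pos: [0.5295, -0.0552, 0.3167]
orientation: [-3.069, 0.672, -0.0]
contact_force: [0.7, -1.0, -0.7]
grip_width: 0.0583
gripper_force: 37.6
```

Request:
{"fn": "arm_command", "kwargs": {
  "plan": [
    {"claw":0.5,"tx":-0.017,"ty":-0.022,"tz":0,"ax":0,"ay":0,"az":0},
    {"claw":0.5,"tx":-0.017,"ty":-0.022,"tz":0,"ax":0,"ay":0,"az":0},
    {"claw":0.5,"tx":-0.017,"ty":-0.022,"tz":0,"ax":0,"ay":0,"az":0},
    {"claw":0.5,"tx":-0.017,"ty":-0.022,"tz":0,"ax":0,"ay":0,"az":0},
    {"claw":0.5,"tx":-0.017,"ty":-0.022,"tz":0,"ax":0,"ay":0,"az":0},
    {"claw":0.5,"tx":-0.017,"ty":-0.022,"tz":0,"ax":0,"ay":0,"az":0},
    {"claw":0.5,"tx":-0.017,"ty":-0.022,"tz":0,"ax":0,"ay":0,"az":0},
    {"claw":0.5,"tx":-0.017,"ty":-0.022,"tz":0,"ax":0,"ay":0,"az":0},
    {"claw":0.5,"tx":-0.013,"ty":-0.016,"tz":0,"ax":0,"ay":0,"az":0},
    {"claw":0.5,"tx":-0.007,"ty":-0.005,"tz":0,"ax":0,"ay":0,"az":0}
  ]
}}

```text
clock: 7.97
tcp_pos: [0.4691, 0.1906, 0.3168]
orientation: [-3.069, 0.664, -0.0]
contact_force: [0.1, 0.2, -0.4]
grip_width: 0.0585
gripper_force: 37.6
```

```bash
python3 - <<'E'
from h import *
r.grab_frame('top'); r.grab_frame('top'); r.grab_frame('top')
st(); find(['nest','bag_ring','press_foot'],f='w3.png'); st(); 
find(['nest','press_handle','press_foot'],'top');find(['nest','press_handle','press_foot'],'scene')
E
```

```text
t 8.12 tcp [0.4702 0.1867 0.3164] x [ 0.909 -0.416  0.   ] y [-0.416 -0.909  0.001] z [-0.    -0.001 -1.   ] F [ 0.3 -0.6  0. ] w 0.0583 g 37.60806703940034
nest [([0.5365, 0.1632, 0.0271], 0.7)]
bag_ring []
press_foot []
t 8.32 tcp [0.4712 0.1853 0.3162] x [ 0.908 -0.419  0.   ] y [-0.419 -0.908  0.001] z [ 0.    -0.001 -1.   ] F [-0.1  0.3 -0.6] w 0.0584 g 37.60477177798748
nest [([0.5307, 0.1557, 0.0218], 0.77)]
press_handle [([0.5981, 0.289, 0.2595], 0.81)]
press_foot [([0.5909, 0.2826, 0.1813], 0.61)]
nest [([0.54, 0.1591, 0.0268], 0.64)]
press_handle [([0.6013, 0.2939, 0.2613], 0.71)]
press_foot [([0.5946, 0.2794, 0.1772], 0.79)]
```

View pics/w3.png

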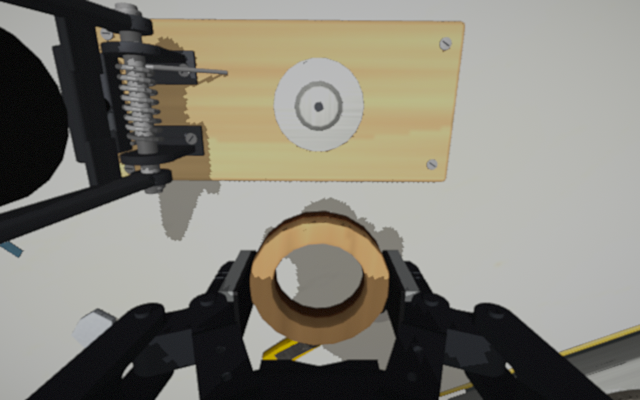

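The wrist view shows the seat disc centred near (318,104), the boss at (318,106) and the ring in the grip centred near (320,278). The pivot and spring are on the left. I fit the seat and the ring more exactly.

```bash
python3 - <<'E'
from h import *
im=cv2.imread('pics/w3.png'); o={'tcp_pos':np.array([.4702,.1867,.3164])}
M=np.array([[.909,-.416,0],[-.416,-.909,0],[0,0,-1]]).T
m=r.camera_model('wrist');T=np.eye(4);T[:3,:3]=M;T[:3,3]=o['tcp_pos'];T=T@m['tool_from_camera']
hsv=cv2.cvtColor(im,cv2.COLOR_BGR2HSV)
mask=((hsv[...,1]<50)&(hsv[...,2]>90)).astype(np.uint8)*255
sub=np.zeros_like(mask);sub[40:165,260:380]=mask[40:165,260:380]
c=max(cv2.findContours(sub,cv2.RETR_EXTERNAL,cv2.CHAIN_APPROX_NONE)[0],key=cv2.contourArea)
P=np.array([ray(m,T,*q[0],.025) for q in c])[:,:2].astype(np.float32)
print('seat',cv2.fitEllipse(P),cv2.minEnclosingCircle(P))
print('hole',ray(m,T,318.5,106,.035))
# ring overlay: top face, tool dist .151
big=cv2.resize(im[190:370,220:420],None,fx=3,fy=3,interpolation=cv2.INTER_CUBIC)
for rad,col,d in((.03,(255,0,0),.151),(.02,(255,0,0),.151),(.02,(0,255,0),.167)):
  for t in np.linspace(0,6.28,90):
    q=px(m,T,T[:3,3]*0+o['tcp_pos']+M@np.array([rad*np.cos(t),rad*np.sin(t),d]))
    cv2.circle(big,(int((q[0]-220)*3),int((q[1]-190)*3)),1,col,-1)
cv2.imwrite('pics/w3b.png',big)
E
```

```text
seat ((0.5351385474205017, 0.1584586501121521), (0.06884821504354477, 0.06890572607517242), 10.170072555541992) ((0.5350703597068787, 0.1583898961544037), 0.03502790257334709)
hole [0.53522568 0.15820845 0.035     ]
```

View pics/w3b.png

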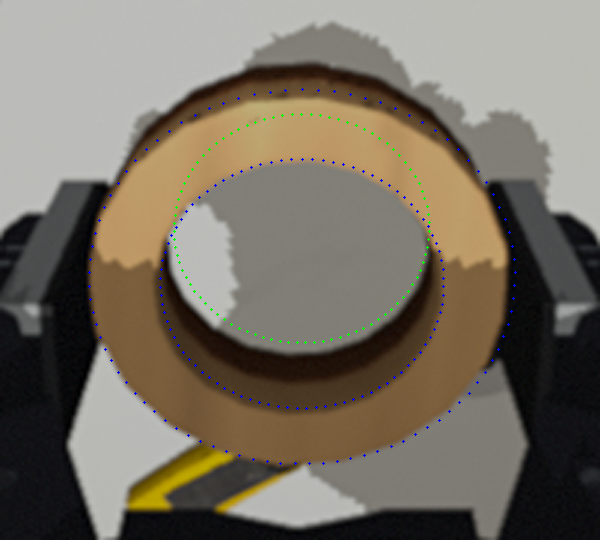

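The drawn ring (centred on the tool axis) matches the held ring to about 0.5 mm. The seat is centred at (0.535, 0.158), with a diameter of 69 mm. I move above the boss next.

Request:
{"fn": "arm_command", "kwargs": {
  "plan": [
    {"claw":0.5,"tx":0.008,"ty":-0.0019,"tz":0,"ax":0,"ay":0,"az":0},
    {"claw":0.5,"tx":0.014,"ty":0,"tz":0.006,"ax":0,"ay":0,"az":0},
    {"claw":0.5,"tx":0.016,"ty":0,"tz":0.012,"ax":0,"ay":0,"az":0},
    {"claw":0.5,"tx":0.016,"ty":0,"tz":0.015,"ax":0,"ay":0,"az":0},
    {"claw":0.5,"tx":0.01,"ty":0,"tz":0.017,"ax":0,"ay":0,"az":0},
    {"claw":0.5,"tx":0.0056,"ty":0,"tz":0.017,"ax":0,"ay":0,"az":0},
    {"claw":0.5,"tx":0,"ty":0,"tz":0.017,"ax":0,"ay":0,"az":0},
    {"claw":0.5,"tx":0,"ty":0,"tz":0.012,"ax":0,"ay":0,"az":0},
    {"claw":0.5,"tx":0,"ty":0,"tz":0.005,"ax":0,"ay":0,"az":0},
    {"claw":0.5,"tx":0,"ty":0,"tz":0,"ax":0,"ay":0,"az":0}
  ]
}}

```text
clock: 9.55
tcp_pos: [0.5348, 0.1592, 0.2138]
orientation: [3.068, -0.669, -0.003]
contact_force: [0.5, -0.5, -0.3]
grip_width: 0.0581
gripper_force: 37.6
```

```bash
python3 - <<'E'
from h import *
for i in range(4): r.grab_frame('top')
o,M=st()
im,m,T=snap('wrist','w4.png')
n=np.array([.5351,.1584,.025])
big=cv2.resize(im[190:380,210:430],None,fx=3,fy=3,interpolation=cv2.INTER_CUBIC)
def circ(c,rad,col):
  for t in np.linspace(0,6.28,90):
    q=px(m,T,np.array(c)+[rad*np.cos(t),rad*np.sin(t),0]);cv2.circle(big,(int((q[0]-210)*3),int((q[1]-190)*3)),1,col,-1)
circ(n+[0,0,.010],.0145,(0,255,0));circ(n+[0,0,.004],.0185,(0,255,0));circ(n,.0345,(255,0,255))
cv2.imwrite('pics/w4.png',big[:,:,::-1])
print(M.T@(n-o['tcp_pos']))
E
```

```text
t 9.75 tcp [0.5354 0.1599 0.2162] x [ 0.909 -0.416  0.001] y [-0.416 -0.909 -0.001] z [ 0.002  0.001 -1.   ] F [ 0.5 -0.  -1.1] w 0.0581 g 37.61092370375991
[1.22486029e-04 1.68195227e-03 1.91159689e-01]
```

View pics/w4.png

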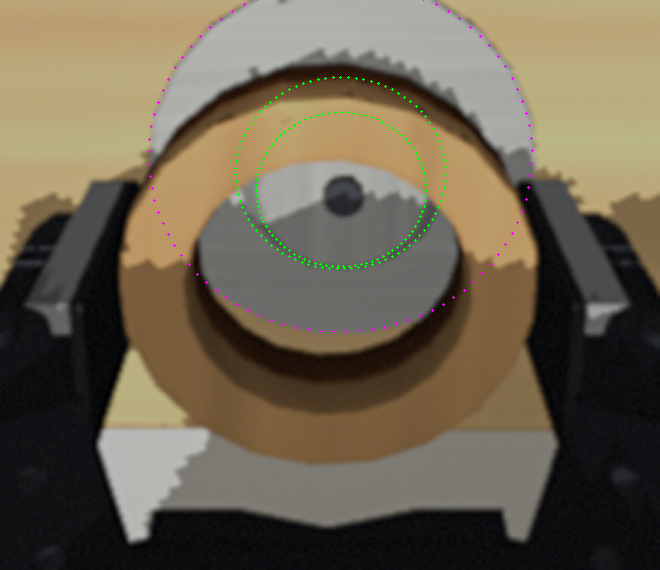

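The seat overlay fits well and the boss hole is at (343,195) in the crop. The ring needs about 2 mm along tool y, and then it can go down gently.

Request:
{"fn": "arm_command", "kwargs": {
  "plan": [
    {"claw":0.5,"tx":0.0004,"ty":0.002,"tz":0,"ax":0,"ay":0,"az":0},
    {"claw":0.5,"tx":0,"ty":0,"tz":0.003,"ax":0,"ay":0,"az":0},
    {"claw":0.5,"tx":0,"ty":0,"tz":0.003,"ax":0,"ay":0,"az":0},
    {"claw":0.5,"tx":0,"ty":0,"tz":0.003,"ax":0,"ay":0,"az":0},
    {"claw":0.5,"tx":0,"ty":0,"tz":0.003,"ax":0,"ay":0,"az":0},
    {"claw":0.5,"tx":0,"ty":0,"tz":0.002,"ax":0,"ay":0,"az":0},
    {"claw":0.5,"tx":0,"ty":0,"tz":0.002,"ax":0,"ay":0,"az":0},
    {"claw":0.5,"tx":0,"ty":0,"tz":0.002,"ax":0,"ay":0,"az":0},
    {"claw":0.5,"tx":0,"ty":0,"tz":0,"ax":0,"ay":0,"az":0},
    {"claw":0.5,"tx":0,"ty":0,"tz":0,"ax":0,"ay":0,"az":0}
  ]
}}

```text
clock: 10.63
tcp_pos: [0.5344, 0.1576, 0.197]
orientation: [3.069, -0.669, -0.0]
contact_force: [0.1, -0.4, -1.1]
grip_width: 0.0581
gripper_force: 37.6
```

Request:
{"fn": "arm_command", "kwargs": {
  "plan": [
    {"claw":0.5,"tx":0,"ty":0,"tz":0.001,"ax":0,"ay":0,"az":0},
    {"claw":0.5,"tx":0,"ty":0,"tz":0.001,"ax":0,"ay":0,"az":0},
    {"claw":0.5,"tx":0,"ty":0,"tz":0.001,"ax":0,"ay":0,"az":0},
    {"claw":0.5,"tx":0,"ty":0,"tz":0.001,"ax":0,"ay":0,"az":0},
    {"claw":0.5,"tx":0,"ty":0,"tz":0,"ax":0,"ay":0,"az":0},
    {"claw":0.5,"tx":0,"ty":0,"tz":0,"ax":0,"ay":0,"az":0},
    {"claw":0.5,"tx":0,"ty":0,"tz":0,"ax":0,"ay":0,"az":0},
    {"claw":0.5,"tx":0,"ty":0,"tz":0,"ax":0,"ay":0,"az":0},
    {"claw":0.5,"tx":0,"ty":0,"tz":0,"ax":0,"ay":0,"az":0},
    {"claw":0.5,"tx":0,"ty":0,"tz":0,"ax":0,"ay":0,"az":0}
  ]
}}

```text
clock: 11.47
tcp_pos: [0.5345, 0.1577, 0.1939]
orientation: [-3.069, 0.669, -0.0]
contact_force: [-2.2, -0.9, 7.2]
grip_width: 0.0582
gripper_force: 41.8
```

Contact starts close to seat height. I let go, rise and check.

Request:
{"fn": "arm_command", "kwargs": {
  "plan": [
    {"claw":0.25,"tx":0,"ty":0,"tz":0,"ax":0,"ay":0,"az":0},
    {"claw":0.1,"tx":0,"ty":0,"tz":0,"ax":0,"ay":0,"az":0},
    {"claw":0,"tx":0,"ty":0,"tz":0,"ax":0,"ay":0,"az":0},
    {"claw":0,"tx":0,"ty":0,"tz":0,"ax":0,"ay":0,"az":0},
    {"claw":0,"tx":0,"ty":0,"tz":-0.01,"ax":0,"ay":0,"az":0},
    {"claw":0,"tx":0,"ty":0,"tz":-0.02,"ax":0,"ay":0,"az":0},
    {"claw":0,"tx":0,"ty":0,"tz":-0.03,"ax":0,"ay":0,"az":0},
    {"claw":0,"tx":0,"ty":0,"tz":-0.03,"ax":0,"ay":0,"az":0},
    {"claw":0,"tx":0,"ty":0,"tz":-0.02,"ax":0,"ay":0,"az":0},
    {"claw":0,"tx":0,"ty":0,"tz":0,"ax":0,"ay":0,"az":0}
  ]
}}

```text
clock: 12.3
tcp_pos: [0.536, 0.1582, 0.3084]
orientation: [-3.065, 0.668, -0.011]
contact_force: [0.8, 0.5, 0.3]
grip_width: 0.0851
gripper_force: 0.0
```

```bash
python3 - <<'E'
from h import *
r.grab_frame('top');r.grab_frame('top')
o,M=st()
im,m,T=snap('wrist','w5.png')
n=np.array([.5351,.1584,.025])
def circ(c,rad,col):
  for t in np.linspace(0,6.28,90):
    q=px(m,T,np.array(c)+[rad*np.cos(t),rad*np.sin(t),0]);cv2.circle(im,(int(q[0]),int(q[1])),1,col,-1)
circ(n+[0,0,.016],.03,(0,255,0));circ(n+[0,0,.016],.02,(0,255,0))
cv2.imwrite('pics/w5.png',im[:,:,::-1])
E
```

```text
t 12.4 tcp [0.5346 0.1577 0.3045] x [ 0.909 -0.416  0.002] y [-0.416 -0.909 -0.002] z [ 0.002  0.001 -1.   ] F [-0.5  0.1  0. ] w 0.0854 g 0.0
```

View pics/w5.png

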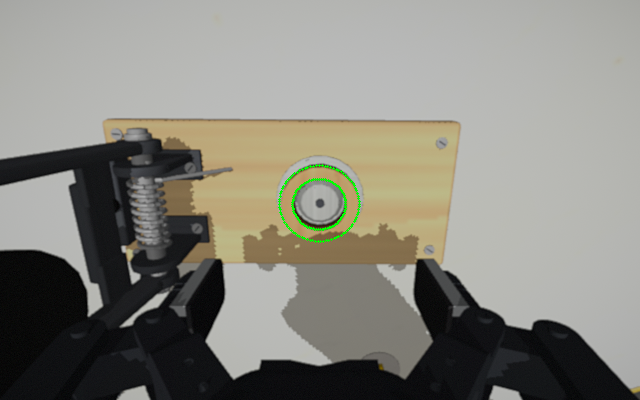

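The ring is seated: both drawn circles (centre (319,204)) lie on its edges, and the board's edges run square to the tool. Next, up and over the handle, taken from the geometry at (0.5975, 0.2945, 0.263), which agrees with the detections.

Request:
{"fn": "arm_command", "kwargs": {
  "plan": [
    {"claw":0,"tx":0,"ty":0,"tz":-0.01,"ax":0,"ay":0,"az":0},
    {"claw":0,"tx":0,"ty":0,"tz":-0.02,"ax":0,"ay":0,"az":0},
    {"claw":0,"tx":0,"ty":0,"tz":-0.026,"ax":0,"ay":0,"az":0},
    {"claw":0,"tx":0,"ty":0,"tz":-0.026,"ax":0,"ay":0,"az":0},
    {"claw":0,"tx":0,"ty":0,"tz":-0.026,"ax":0,"ay":0,"az":0},
    {"claw":0,"tx":0,"ty":0,"tz":-0.026,"ax":0,"ay":0,"az":0},
    {"claw":0,"tx":0,"ty":0,"tz":-0.026,"ax":0,"ay":0,"az":0},
    {"claw":0,"tx":0,"ty":0,"tz":-0.02,"ax":0,"ay":0,"az":0},
    {"claw":0,"tx":0,"ty":0,"tz":-0.015,"ax":0,"ay":0,"az":0},
    {"claw":0,"tx":0,"ty":0,"tz":-0.005,"ax":0,"ay":0,"az":0}
  ]
}}

```text
clock: 13.28
tcp_pos: [0.5346, 0.1578, 0.5054]
orientation: [-3.068, 0.669, -0.003]
contact_force: [0.4, -0.3, -0.0]
grip_width: 0.0853
gripper_force: 0.0
```

Request:
{"fn": "arm_command", "kwargs": {
  "plan": [
    {"claw":0,"tx":0,"ty":-0.01,"tz":0,"ax":0,"ay":0,"az":0},
    {"claw":0,"tx":0,"ty":-0.018,"tz":0,"ax":0,"ay":0,"az":0},
    {"claw":0,"tx":0,"ty":-0.022,"tz":0,"ax":0,"ay":0,"az":0},
    {"claw":0,"tx":0,"ty":-0.022,"tz":0,"ax":0,"ay":0,"az":0},
    {"claw":0,"tx":0,"ty":-0.022,"tz":0,"ax":0,"ay":0,"az":0},
    {"claw":0,"tx":0,"ty":-0.022,"tz":0,"ax":0,"ay":0,"az":0},
    {"claw":0,"tx":0,"ty":-0.02,"tz":0,"ax":0,"ay":0,"az":0},
    {"claw":0,"tx":0,"ty":-0.0145,"tz":0,"ax":0,"ay":0,"az":0},
    {"claw":0,"tx":0,"ty":0,"tz":0,"ax":0,"ay":0,"az":0},
    {"claw":0,"tx":0,"ty":0,"tz":0,"ax":0,"ay":0,"az":0}
  ]
}}

```text
clock: 14.12
tcp_pos: [0.5969, 0.2957, 0.5007]
orientation: [3.068, -0.666, -0.005]
contact_force: [-0.5, -1.1, -0.8]
grip_width: 0.0857
gripper_force: 0.0
```

```bash
python3 - <<'E'
from h import *
r.grab_frame('top');r.grab_frame('top')
o,M=st()
im,m,T=find(['press_handle'],f='w6.png')
n=np.array([.5351,.1584,.025]);X=np.array([.416,.909,0]);Y=np.array([-.909,.416,0])
h=n+X*.150+[0,0,.238]
for s in(-.043,0,.043):
    for e in(-.011,.011):
        q=px(m,T,h+Y*s+X*e);cv2.circle(im,(int(q[0]),int(q[1])),3,(255,0,0),-1)
cv2.imwrite('pics/w6.png',im[:,:,::-1]); print(M.T@(h-o['tcp_pos']))
E
```

```text
t 14.22 tcp [0.597  0.2938 0.5019] x [ 0.909 -0.417 -0.001] y [-0.417 -0.909  0.002] z [-0.002 -0.002 -1.   ] F [-0.2 -0.4  0.4] w 0.0851 g 0.0
press_handle [([0.598, 0.2948, 0.263], 0.75)]
[ 0.00025266 -0.00153637  0.23892159]
```

View pics/w6.png

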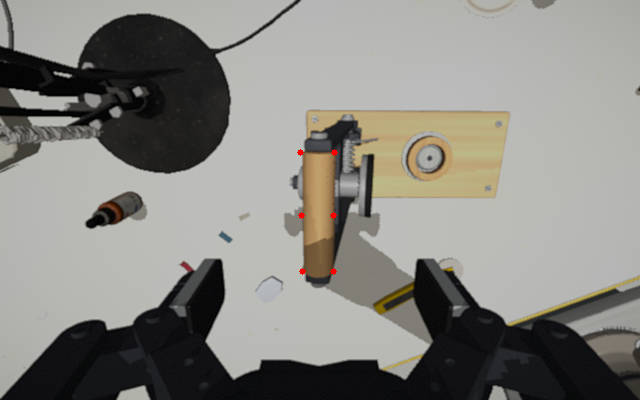

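The red marks from the geometry lie on the handle (centre (318,213)), and the detection agrees. I go down and grip it.

Request:
{"fn": "arm_command", "kwargs": {
  "plan": [
    {"claw":0,"tx":0,"ty":-0.001,"tz":0.01,"ax":0,"ay":0,"az":0},
    {"claw":0,"tx":0,"ty":0,"tz":0.018,"ax":0,"ay":0,"az":0},
    {"claw":0,"tx":0,"ty":0,"tz":0.018,"ax":0,"ay":0,"az":0},
    {"claw":0,"tx":0,"ty":0,"tz":0.018,"ax":0,"ay":0,"az":0},
    {"claw":0,"tx":0,"ty":0,"tz":0.014,"ax":0,"ay":0,"az":0},
    {"claw":0,"tx":0,"ty":0,"tz":0.007,"ax":0,"ay":0,"az":0},
    {"claw":0,"tx":0,"ty":0,"tz":0,"ax":0,"ay":0,"az":0},
    {"claw":0.3,"tx":0,"ty":0,"tz":0,"ax":0,"ay":0,"az":0},
    {"claw":0.5,"tx":0,"ty":0,"tz":0,"ax":0,"ay":0,"az":0},
    {"claw":0.6,"tx":0,"ty":0,"tz":0,"ax":0,"ay":0,"az":0}
  ],
  "squeeze": 60
}}

```text
clock: 15.15
tcp_pos: [0.5978, 0.2955, 0.4195]
orientation: [-3.068, 0.669, -0.003]
contact_force: [0.0, 0.2, 0.3]
grip_width: 0.0513
gripper_force: 0.0
```

Request:
{"fn": "arm_command", "kwargs": {
  "plan": [
    {"claw":0.7,"tx":0,"ty":0,"tz":0,"ax":0,"ay":0,"az":0},
    {"claw":0.8,"tx":0,"ty":0,"tz":0,"ax":0,"ay":0,"az":0},
    {"claw":0.9,"tx":0,"ty":0,"tz":0,"ax":0,"ay":0,"az":0},
    {"claw":0.9,"tx":0,"ty":0,"tz":0,"ax":0,"ay":0,"az":0},
    {"claw":0.9,"tx":0,"ty":0,"tz":0,"ax":0,"ay":0,"az":0},
    {"claw":0.9,"tx":0,"ty":0,"tz":0,"ax":0,"ay":0,"az":0},
    {"claw":0.9,"tx":0,"ty":0,"tz":0,"ax":0,"ay":0,"az":0},
    {"claw":0.9,"tx":0,"ty":0,"tz":0,"ax":0,"ay":0,"az":0},
    {"claw":0.9,"tx":0,"ty":0,"tz":0,"ax":0,"ay":0,"az":0},
    {"claw":0.9,"tx":0,"ty":0,"tz":0,"ax":0,"ay":0,"az":0}
  ]
}}

```text
clock: 15.98
tcp_pos: [0.5974, 0.2948, 0.419]
orientation: [3.068, -0.67, 0.0]
contact_force: [-2.7, -3.1, 5.3]
grip_width: 0.0203
gripper_force: 58.4
```

```bash
python3 - <<'E'
from h import *
o,M=st()
ph=np.radians(np.linspace(-10,90,51)); x=115-200*np.sin(ph); z=66+200*np.cos(ph)
ty=-np.diff(x); tz=-np.diff(z)  # +ty = -press x
for i in range(50): print(i,round(ty[i],1),round(tz[i],1),end='; ')
E
```

```text
t 15.98 tcp [0.5974 0.2948 0.419 ] x [ 0.909 -0.417  0.   ] y [-0.417 -0.909  0.001] z [-0.    -0.001 -1.   ] F [-2.7 -3.1  5.3] w 0.0203 g 58.42425227165222
0 6.9 -1.1; 1 6.9 -0.9; 2 7.0 -0.6; 3 7.0 -0.4; 4 7.0 -0.1; 5 7.0 0.1; 6 7.0 0.4; 7 7.0 0.6; 8 6.9 0.9; 9 6.9 1.1; 10 6.9 1.3; 11 6.8 1.6; 12 6.7 1.8; 13 6.7 2.0; 14 6.6 2.3; 15 6.5 2.5; 16 6.4 2.7; 17 6.3 3.0; 18 6.2 3.2; 19 6.1 3.4; 20 6.0 3.6; 21 5.9 3.8; 22 5.7 4.0; 23 5.6 4.2; 24 5.4 4.4; 25 5.3 4.6; 26 5.1 4.8; 27 4.9 4.9; 28 4.8 5.1; 29 4.6 5.3; 30 4.4 5.4; 31 4.2 5.6; 32 4.0 5.7; 33 3.8 5.9; 34 3.6 6.0; 35 3.4 6.1; 36 3.2 6.2; 37 3.0 6.3; 38 2.7 6.4; 39 2.5 6.5; 40 2.3 6.6; 41 2.0 6.7; 42 1.8 6.7; 43 1.6 6.8; 44 1.3 6.9; 45 1.1 6.9; 46 0.9 6.9; 47 0.6 7.0; 48 0.4 7.0; 49 0.1 7.0;
```

Request:
{"fn": "arm_command", "kwargs": {
  "plan": [
    {"claw":0.9,"tx":0,"ty":0.0069,"tz":-0.0011,"ax":0,"ay":0,"az":0},
    {"claw":0.9,"tx":0,"ty":0.0069,"tz":-0.0009,"ax":0,"ay":0,"az":0},
    {"claw":0.9,"tx":0,"ty":0.007,"tz":-0.0006,"ax":0,"ay":0,"az":0},
    {"claw":0.9,"tx":0,"ty":0.007,"tz":-0.0004,"ax":0,"ay":0,"az":0},
    {"claw":0.9,"tx":0,"ty":0.007,"tz":-0.0001,"ax":0,"ay":0,"az":0},
    {"claw":0.9,"tx":0,"ty":0.007,"tz":0.0001,"ax":0,"ay":0,"az":0},
    {"claw":0.9,"tx":0,"ty":0.007,"tz":0.0004,"ax":0,"ay":0,"az":0},
    {"claw":0.9,"tx":0,"ty":0.007,"tz":0.0006,"ax":0,"ay":0,"az":0},
    {"claw":0.9,"tx":0,"ty":0.0069,"tz":0.0009,"ax":0,"ay":0,"az":0},
    {"claw":0.9,"tx":0,"ty":0.0069,"tz":0.0011,"ax":0,"ay":0,"az":0}
  ]
}}

```text
clock: 16.82
tcp_pos: [0.568, 0.2318, 0.4194]
orientation: [-3.068, 0.669, -0.001]
contact_force: [-1.9, 1.6, 7.6]
grip_width: 0.0201
gripper_force: 59.5
```

Request:
{"fn": "arm_command", "kwargs": {
  "plan": [
    {"claw":0.9,"tx":0,"ty":0.0069,"tz":0.0013,"ax":0,"ay":0,"az":0},
    {"claw":0.9,"tx":0,"ty":0.0068,"tz":0.0016,"ax":0,"ay":0,"az":0},
    {"claw":0.9,"tx":0,"ty":0.0067,"tz":0.0018,"ax":0,"ay":0,"az":0},
    {"claw":0.9,"tx":0,"ty":0.0067,"tz":0.002,"ax":0,"ay":0,"az":0},
    {"claw":0.9,"tx":0,"ty":0.0066,"tz":0.0023,"ax":0,"ay":0,"az":0},
    {"claw":0.9,"tx":0,"ty":0.0065,"tz":0.0025,"ax":0,"ay":0,"az":0},
    {"claw":0.9,"tx":0,"ty":0.0064,"tz":0.0027,"ax":0,"ay":0,"az":0},
    {"claw":0.9,"tx":0,"ty":0.0063,"tz":0.003,"ax":0,"ay":0,"az":0},
    {"claw":0.9,"tx":0,"ty":0.0062,"tz":0.0032,"ax":0,"ay":0,"az":0},
    {"claw":0.9,"tx":0,"ty":0.0061,"tz":0.0034,"ax":0,"ay":0,"az":0}
  ]
}}

```text
clock: 17.65
tcp_pos: [0.5403, 0.1716, 0.3952]
orientation: [3.068, -0.67, -0.002]
contact_force: [-5.7, -2.0, 11.1]
grip_width: 0.0205
gripper_force: 59.8
```

Request:
{"fn": "arm_command", "kwargs": {
  "plan": [
    {"claw":0.9,"tx":0,"ty":0.006,"tz":0.0036,"ax":0,"ay":0,"az":0},
    {"claw":0.9,"tx":0,"ty":0.0059,"tz":0.0038,"ax":0,"ay":0,"az":0},
    {"claw":0.9,"tx":0,"ty":0.0057,"tz":0.004,"ax":0,"ay":0,"az":0},
    {"claw":0.9,"tx":0,"ty":0.0056,"tz":0.0042,"ax":0,"ay":0,"az":0},
    {"claw":0.9,"tx":0,"ty":0.0054,"tz":0.0044,"ax":0,"ay":0,"az":0},
    {"claw":0.9,"tx":0,"ty":0.0053,"tz":0.0046,"ax":0,"ay":0,"az":0},
    {"claw":0.9,"tx":0,"ty":0.0051,"tz":0.0048,"ax":0,"ay":0,"az":0},
    {"claw":0.9,"tx":0,"ty":0.0049,"tz":0.0049,"ax":0,"ay":0,"az":0},
    {"claw":0.9,"tx":0,"ty":0.0048,"tz":0.0051,"ax":0,"ay":0,"az":0},
    {"claw":0.9,"tx":0,"ty":0.0046,"tz":0.0053,"ax":0,"ay":0,"az":0}
  ]
}}

```text
clock: 18.48
tcp_pos: [0.5177, 0.1226, 0.3493]
orientation: [3.066, -0.67, -0.005]
contact_force: [-4.0, -1.1, 5.4]
grip_width: 0.0202
gripper_force: 59.5
```

```bash
cat >> h.py <<'E'
def lev():
    o,M=st(); n=np.array([.5351,.1584,.025]);X=np.array([.416,.909,0]);Y=np.array([-.909,.416,0])
    d=o['tcp_pos']-n; x=d@X; z=d[2]+.025-.156
    v=np.array([.115-x,z-.066]); print('x',round(x,4),'y',round(d@Y,4),'hz',round(z,4),'phi',np.degrees(np.arctan2(*v)).round(2),'rad',np.linalg.norm(v).round(4))
E
python3 -c "
from h import *
lev()"
```

```text
t 18.48 tcp [0.5177 0.1226 0.3493] x [ 0.909 -0.417 -0.002] y [-0.417 -0.909  0.003] z [-0.004 -0.002 -1.   ] F [-4.  -1.1  5.4] w 0.0202 g 59.51714873313904
x -0.0398 y 0.0009 hz 0.1933 phi 50.57 rad 0.2004
```

Request:
{"fn": "arm_command", "kwargs": {
  "plan": [
    {"claw":0.9,"tx":0,"ty":0.0044,"tz":0.0054,"ax":0,"ay":0,"az":0},
    {"claw":0.9,"tx":0,"ty":0.0042,"tz":0.0056,"ax":0,"ay":0,"az":0},
    {"claw":0.9,"tx":0,"ty":0.004,"tz":0.0057,"ax":0,"ay":0,"az":0},
    {"claw":0.9,"tx":0,"ty":0.0038,"tz":0.0059,"ax":0,"ay":0,"az":0},
    {"claw":0.9,"tx":0,"ty":0.0036,"tz":0.006,"ax":0,"ay":0,"az":0},
    {"claw":0.9,"tx":0,"ty":0.0034,"tz":0.0061,"ax":0,"ay":0,"az":0},
    {"claw":0.9,"tx":0,"ty":0.0032,"tz":0.0062,"ax":0,"ay":0,"az":0},
    {"claw":0.9,"tx":0,"ty":0.003,"tz":0.0063,"ax":0,"ay":0,"az":0},
    {"claw":0.9,"tx":0,"ty":0.0027,"tz":0.0064,"ax":0,"ay":0,"az":0},
    {"claw":0.9,"tx":0,"ty":0.0025,"tz":0.0065,"ax":0,"ay":0,"az":0}
  ]
}}

```text
clock: 19.32
tcp_pos: [0.5033, 0.0915, 0.2886]
orientation: [3.067, -0.67, -0.005]
contact_force: [-4.2, -1.6, 3.8]
grip_width: 0.0202
gripper_force: 59.4
```

Request:
{"fn": "arm_command", "kwargs": {
  "plan": [
    {"claw":0.9,"tx":0,"ty":0.0018,"tz":0.005,"ax":0,"ay":0,"az":0},
    {"claw":0.9,"tx":0,"ty":0.0015,"tz":0.004,"ax":0,"ay":0,"az":0},
    {"claw":0.9,"tx":0,"ty":0.0013,"tz":0.004,"ax":0,"ay":0,"az":0},
    {"claw":0.9,"tx":0,"ty":0.0012,"tz":0.004,"ax":0,"ay":0,"az":0},
    {"claw":0.9,"tx":0,"ty":0.0011,"tz":0.004,"ax":0,"ay":0,"az":0},
    {"claw":0.9,"tx":0,"ty":0.001,"tz":0.004,"ax":0,"ay":0,"az":0},
    {"claw":0.9,"tx":0,"ty":0.0009,"tz":0.004,"ax":0,"ay":0,"az":0},
    {"claw":0.9,"tx":0,"ty":0.0008,"tz":0.004,"ax":0,"ay":0,"az":0},
    {"claw":0.9,"tx":0,"ty":0.0007,"tz":0.004,"ax":0,"ay":0,"az":0},
    {"claw":0.9,"tx":0,"ty":0.0006,"tz":0.004,"ax":0,"ay":0,"az":0}
  ]
}}

```text
clock: 20.15
tcp_pos: [0.499, 0.0825, 0.2478]
orientation: [3.068, -0.669, -0.004]
contact_force: [-4.2, 0.2, 2.9]
grip_width: 0.0203
gripper_force: 59.4
```

```bash
python3 -c "
from h import *
lev()
find(['press_handle','press_foot'],'scene'); lev()"
```

```text
t 20.15 tcp [0.499  0.0825 0.2478] x [ 0.909 -0.416 -0.002] y [-0.416 -0.909  0.002] z [-0.003 -0.001 -1.   ] F [-4.2  0.2  2.9] w 0.0203 g 59.37432646751404
x -0.084 y 0.0012 hz 0.0918 phi 82.61 rad 0.2006
press_handle []
press_foot [([0.5369, 0.1583, 0.0784], 0.49)]
t 20.3 tcp [0.4991 0.0826 0.2479] x [ 0.909 -0.416 -0.003] y [-0.416 -0.909  0.002] z [-0.003 -0.001 -1.   ] F [-6.2 -1.5  3.1] w 0.0204 g 59.29869890213013
x -0.0839 y 0.0011 hz 0.0919 phi 82.58 rad 0.2006
```

Request:
{"fn": "arm_command", "kwargs": {
  "plan": [
    {"claw":0.9,"tx":-0.0003,"ty":0.0003,"tz":0.002,"ax":0,"ay":0,"az":0},
    {"claw":0.9,"tx":-0.0003,"ty":0.0003,"tz":0.002,"ax":0,"ay":0,"az":0},
    {"claw":0.9,"tx":-0.0003,"ty":0.0002,"tz":0.002,"ax":0,"ay":0,"az":0},
    {"claw":0.9,"tx":0,"ty":0.0002,"tz":0.002,"ax":0,"ay":0,"az":0},
    {"claw":0.9,"tx":0,"ty":0.0001,"tz":0.002,"ax":0,"ay":0,"az":0},
    {"claw":0.9,"tx":0,"ty":0.0001,"tz":0.002,"ax":0,"ay":0,"az":0},
    {"claw":0.9,"tx":0,"ty":0,"tz":0.002,"ax":0,"ay":0,"az":0},
    {"claw":0.9,"tx":0,"ty":0,"tz":0.002,"ax":0,"ay":0,"az":0},
    {"claw":0.9,"tx":0,"ty":0,"tz":0.002,"ax":0,"ay":0,"az":0},
    {"claw":0.9,"tx":0,"ty":0,"tz":0.002,"ax":0,"ay":0,"az":0}
  ]
}}

```text
clock: 21.13
tcp_pos: [0.4983, 0.0813, 0.2287]
orientation: [3.068, -0.67, -0.002]
contact_force: [-6.2, -2.1, 8.9]
grip_width: 0.0203
gripper_force: 59.7
```

Request:
{"fn": "arm_command", "kwargs": {
  "plan": [
    {"claw":0.9,"tx":0,"ty":0,"tz":0.0012,"ax":0,"ay":0,"az":0},
    {"claw":0.9,"tx":0,"ty":0,"tz":0.0012,"ax":0,"ay":0,"az":0},
    {"claw":0.9,"tx":0,"ty":0,"tz":0.0012,"ax":0,"ay":0,"az":0},
    {"claw":0.9,"tx":0,"ty":0,"tz":0.0012,"ax":0,"ay":0,"az":0},
    {"claw":0.9,"tx":0,"ty":0,"tz":0.001,"ax":0,"ay":0,"az":0},
    {"claw":0.9,"tx":0,"ty":0,"tz":0,"ax":0,"ay":0,"az":0},
    {"claw":0.9,"tx":0,"ty":0,"tz":0,"ax":0,"ay":0,"az":0},
    {"claw":0.9,"tx":0,"ty":0,"tz":0,"ax":0,"ay":0,"az":0},
    {"claw":0.9,"tx":0,"ty":0,"tz":0,"ax":0,"ay":0,"az":0},
    {"claw":0.9,"tx":0,"ty":0,"tz":0,"ax":0,"ay":0,"az":0}
  ]
}}

```text
clock: 21.97
tcp_pos: [0.4982, 0.0812, 0.2231]
orientation: [3.068, -0.67, -0.002]
contact_force: [-7.2, -3.7, 11.0]
grip_width: 0.0202
gripper_force: 59.8
```

```bash
python3 - <<'E'
from h import *
lev()
im,m,T=snap('scene','s7.png')
cv2.imwrite('pics/s7.png',cv2.resize(im[120:260,220:380],None,fx=4,fy=4,interpolation=cv2.INTER_CUBIC)[:,:,::-1])
find(['press_handle','press_foot'],'wrist',f='w7.png'); find(['press_handle','press_foot'],'top',f='t7.png'); lev()
E
```

```text
t 21.97 tcp [0.4982 0.0812 0.2231] x [ 0.909 -0.417 -0.001] y [-0.417 -0.909  0.002] z [-0.002 -0.001 -1.   ] F [-7.2 -3.7 11. ] w 0.0202 g 59.82817769050598
x -0.0855 y 0.0014 hz 0.0671 phi 89.67 rad 0.2005
press_handle [([0.4963, 0.0823, 0.0642], 0.79)]
press_foot []
press_handle []
press_foot []
t 22.32 tcp [0.4982 0.0812 0.2231] x [ 0.909 -0.417 -0.001] y [-0.417 -0.909  0.002] z [-0.002 -0.001 -1.   ] F [-6.9 -3.1 10.5] w 0.0203 g 59.82749104499817
x -0.0855 y 0.0014 hz 0.0671 phi 89.68 rad 0.2005
```

View pics/w7.png

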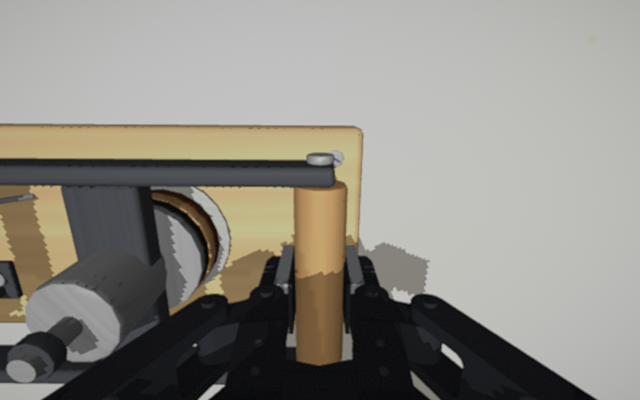

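The wrist view shows the handle gripped between the rails (about (320,270)). The rail is level along row 165, the plunger stands pushed up at (75,310), and the ring is under the pad. The force of about 11 N is what is expected when level. I trim by a millimetre and hold.

Request:
{"fn": "arm_command", "kwargs": {
  "plan": [
    {"claw":0.9,"tx":-0.0005,"ty":0,"tz":0.0005,"ax":0,"ay":0,"az":0},
    {"claw":0.9,"tx":-0.0005,"ty":0,"tz":0.0003,"ax":0,"ay":0,"az":0},
    {"claw":0.9,"tx":0,"ty":0,"tz":0,"ax":0,"ay":0,"az":0},
    {"claw":0.9,"tx":0,"ty":0,"tz":0,"ax":0,"ay":0,"az":0},
    {"claw":0.9,"tx":0,"ty":0,"tz":0,"ax":0,"ay":0,"az":0},
    {"claw":0.9,"tx":0,"ty":0,"tz":0,"ax":0,"ay":0,"az":0},
    {"claw":0.9,"tx":0,"ty":0,"tz":0,"ax":0,"ay":0,"az":0},
    {"claw":0.9,"tx":0,"ty":0,"tz":0,"ax":0,"ay":0,"az":0},
    {"claw":0.9,"tx":0,"ty":0,"tz":0,"ax":0,"ay":0,"az":0},
    {"claw":0.9,"tx":0,"ty":0,"tz":0,"ax":0,"ay":0,"az":0}
  ]
}}

```text
clock: 23.15
tcp_pos: [0.498, 0.0812, 0.2226]
orientation: [3.068, -0.67, 0.0]
contact_force: [-4.5, -4.4, 10.8]
grip_width: 0.0202
gripper_force: 59.9
```

Request:
{"fn": "arm_command", "kwargs": {
  "plan": [
    {"claw":0.9,"tx":0,"ty":0,"tz":0,"ax":0,"ay":0,"az":0},
    {"claw":0.9,"tx":0,"ty":0,"tz":0,"ax":0,"ay":0,"az":0},
    {"claw":0.9,"tx":0,"ty":0,"tz":0,"ax":0,"ay":0,"az":0},
    {"claw":0.9,"tx":0,"ty":0,"tz":0,"ax":0,"ay":0,"az":0},
    {"claw":0.9,"tx":0,"ty":0,"tz":0,"ax":0,"ay":0,"az":0},
    {"claw":0.9,"tx":0,"ty":0,"tz":0,"ax":0,"ay":0,"az":0},
    {"claw":0.9,"tx":0,"ty":0,"tz":0,"ax":0,"ay":0,"az":0},
    {"claw":0.9,"tx":0,"ty":0,"tz":0,"ax":0,"ay":0,"az":0},
    {"claw":0.9,"tx":0,"ty":0,"tz":0,"ax":0,"ay":0,"az":0},
    {"claw":0.9,"tx":0,"ty":0,"tz":0,"ax":0,"ay":0,"az":0}
  ]
}}

```text
clock: 23.98
tcp_pos: [0.4979, 0.0812, 0.2226]
orientation: [3.068, -0.67, 0.0]
contact_force: [-4.7, -4.4, 10.6]
grip_width: 0.0203
gripper_force: 59.9
```

Request:
{"fn": "arm_command", "kwargs": {
  "plan": [
    {"claw":0.9,"tx":0,"ty":0,"tz":0,"ax":0,"ay":0,"az":0},
    {"claw":0.9,"tx":0,"ty":0,"tz":0,"ax":0,"ay":0,"az":0},
    {"claw":0.9,"tx":0,"ty":0,"tz":0,"ax":0,"ay":0,"az":0},
    {"claw":0.9,"tx":0,"ty":0,"tz":0,"ax":0,"ay":0,"az":0},
    {"claw":0.9,"tx":0,"ty":0,"tz":0,"ax":0,"ay":0,"az":0},
    {"claw":0.9,"tx":0,"ty":0,"tz":0,"ax":0,"ay":0,"az":0},
    {"claw":0.9,"tx":0,"ty":0,"tz":0,"ax":0,"ay":0,"az":0},
    {"claw":0.9,"tx":0,"ty":0,"tz":0,"ax":0,"ay":0,"az":0},
    {"claw":0.9,"tx":0,"ty":0,"tz":0,"ax":0,"ay":0,"az":0},
    {"claw":0.9,"tx":0,"ty":0,"tz":0,"ax":0,"ay":0,"az":0}
  ]
}}

```text
clock: 24.82
tcp_pos: [0.498, 0.0813, 0.2226]
orientation: [3.068, -0.67, 0.0]
contact_force: [-5.2, -4.1, 10.7]
grip_width: 0.0205
gripper_force: 59.9
```

Request:
{"fn": "arm_command", "kwargs": {
  "plan": [
    {"claw":0.9,"tx":0,"ty":0,"tz":0,"ax":0,"ay":0,"az":0},
    {"claw":0.9,"tx":0,"ty":0,"tz":0,"ax":0,"ay":0,"az":0},
    {"claw":0.9,"tx":0,"ty":0,"tz":0,"ax":0,"ay":0,"az":0},
    {"claw":0.9,"tx":0,"ty":0,"tz":0,"ax":0,"ay":0,"az":0},
    {"claw":0.9,"tx":0,"ty":0,"tz":0,"ax":0,"ay":0,"az":0},
    {"claw":0.9,"tx":0,"ty":0,"tz":0,"ax":0,"ay":0,"az":0},
    {"claw":0.9,"tx":0,"ty":0,"tz":0,"ax":0,"ay":0,"az":0},
    {"claw":0.9,"tx":0,"ty":0,"tz":0,"ax":0,"ay":0,"az":0},
    {"claw":0.9,"tx":0,"ty":0,"tz":0,"ax":0,"ay":0,"az":0},
    {"claw":0.9,"tx":0,"ty":0,"tz":0,"ax":0,"ay":0,"az":0}
  ]
}}

```text
clock: 25.65
tcp_pos: [0.498, 0.0813, 0.2226]
orientation: [3.068, -0.67, 0.0]
contact_force: [-6.2, -4.1, 10.7]
grip_width: 0.0205
gripper_force: 59.9
```

Request:
{"fn": "arm_command", "kwargs": {
  "plan": [
    {"claw":0.9,"tx":0,"ty":0,"tz":0,"ax":0,"ay":0,"az":0},
    {"claw":0.9,"tx":0,"ty":0,"tz":0,"ax":0,"ay":0,"az":0},
    {"claw":0.9,"tx":0,"ty":0,"tz":0,"ax":0,"ay":0,"az":0},
    {"claw":0.9,"tx":0,"ty":0,"tz":0,"ax":0,"ay":0,"az":0},
    {"claw":0.9,"tx":0,"ty":0,"tz":0,"ax":0,"ay":0,"az":0},
    {"claw":0.9,"tx":0,"ty":0,"tz":0,"ax":0,"ay":0,"az":0},
    {"claw":0.9,"tx":0,"ty":0,"tz":0,"ax":0,"ay":0,"az":0},
    {"claw":0.9,"tx":0,"ty":0,"tz":0,"ax":0,"ay":0,"az":0},
    {"claw":0.9,"tx":0,"ty":0,"tz":0,"ax":0,"ay":0,"az":0},
    {"claw":0.9,"tx":0,"ty":0,"tz":0,"ax":0,"ay":0,"az":0}
  ]
}}

```text
clock: 26.48
tcp_pos: [0.4979, 0.0812, 0.2226]
orientation: [3.068, -0.671, 0.0]
contact_force: [-5.9, -5.2, 10.9]
grip_width: 0.0198
gripper_force: 59.9
```

```bash
python3 - <<'E'
from h import *
lev(); find(['press_handle'],'wrist'); find(['press_handle'],'wrist'); find(['thin_ring','spool_cream'],'top')
E
```

```text
t 26.48 tcp [0.4979 0.0812 0.2226] x [ 0.909 -0.417  0.   ] y [-0.417 -0.909  0.002] z [-0.    -0.002 -1.   ] F [-5.9 -5.2 10.9] w 0.0198 g 59.855360984802246
x -0.0856 y 0.0017 hz 0.0666 phi 89.82 rad 0.2006
press_handle [([0.4975, 0.0822, 0.0669], 0.67)]
press_handle [([0.4978, 0.0824, 0.0638], 0.97)]
thin_ring [([0.4899, -0.1988, 0.0274], 0.55)]
spool_cream [([0.6818, -0.0553, -0.002], 0.63)]
```

View pics/s7.png

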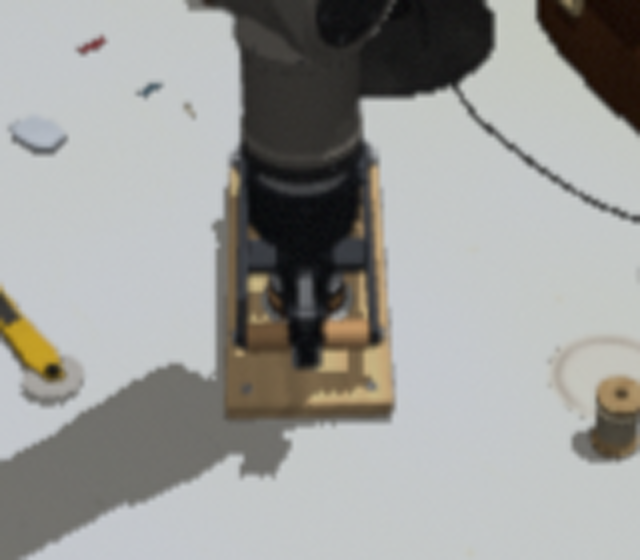

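The scene crop shows the lever down over the seated ring, with the handle held at (305,335). The other things are undisturbed, and the lever has been level for over 4 s.

```bash
python3 -c "
from bench import r
print(r.hand_in())"
```

```text
the job is handed in; nothing more can be done
None
```

The bag ring is seated on the boss, and the lever was held level (about 89.8°, 11 N at the handle) for over 4 s and was still held when I handed the job in; the verdict was not shown.

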